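Slide the gas hob home, refit its knob and hold it pressed

TASK

The small gas hob was drawn out and its knob taken off for washing: push its tray back along the rails until it clicks fully home. Then pick up the knob, turn it so its D-shaped bore matches the flat of the tap spindle, push it fully onto the spindle and press it down to the end of the spring travel, as when lighting the burner. Finish while still holding the knob pressed down, with the tray home and the other things left where they were.

Things in the scene. Friction and masses are not known exactly. Their poses are not given: they have to be found in the camera images.
- handle (a point): Middle of the bar handle at the front of the hob tray: level steel bar 12 mm thick, 140 mm long, centre line 45 mm above the shelf, 36 mm in front of the tray's lip (a wall 24 to 60 mm above the shelf), free on the robot's side. Axes: x along the rails, from the handle towards the hob (the way to push), z up. The rails are skewed up to 0.25 rad to the robot.
- tray (a joint): How far the tray is drawn out, m: 0 = home at its end stop, 0.05 to 0.11 at the start, at most 0.13. Falls as tray and hob move along +x of handle. Running friction about 2 N; over the last 11 mm a sprung ball must be passed (about 6 N in all), which then draws the tray home over the last 2 mm and keeps it there.
- spindle_tip (a point): Centre of the top of the tap spindle, 105 mm above the shelf, 85 mm along +x from handle, moving with the tray. Upright brass D-shaft, 10 mm diameter with a flat 1.5 mm from the axis, standing 25 mm out of the hob's steel deck (80 mm above the shelf); tip edge bevelled 1 mm. It cannot turn. Axes: z up, x out of the flat, which is along the rails, to the black OFF dash on the deck.
- spindle (a joint): How far the sprung spindle is pressed down, m: 0 = up, 0.005 = fully pressed, at its stop. The spring needs 4 N to start and 9 N for the full 5 mm, and pushes it up again when let go.
- pan_support (a point): Middle of the near bar of the black pan support on the hob, 52 mm along +x from the spindle's axis, 114 mm above the shelf; bars 8 mm thick, the square is 196 mm wide and reaches 196 mm on in +x. Fixed to the hob.
- knob: Black hob knob, about 50 g, upright on the shelf, bore down, on the robot's left or right. Origin: centre of its underside, on the bore axis; z up, x to the pointer, at first within 1.2 rad of the robot's +x. Round skirt 46 mm across, 9 mm high; on it a straight grip bar 18 mm wide (y), 42 mm long (x, centred), from 9 to 33 mm height, to be gripped; white line on top at the pointer end.
- knob_bore (a point): Middle of the bore's mouth in the knob's underside (the knob's origin). D-shaped, 18 mm deep to a closed end that bears on the spindle tip; 0.75 mm clearance all round, mouth bevelled 2 mm, flat on the knob's +x (pointer) side: fitted, x lies along that of spindle_tip. Enters within about 15 degrees, else stops on the tip. Fitted, the underside is 7 mm above the deck, 2 mm when pressed.
- knob_nose (a point): Tip of the wedge-shaped pointer nose on one end of the knob's grip bar, 27 mm from the knob's axis along its +x, 14 mm above its underside.
- mate: Red enamel mate cup, 82 mm in diameter and 82 mm high, with a steel bombilla leaning out to 170 mm height; on the shelf on the side opposite to the knob. Origin: centre of its underside. Bystander.
- yerbera: White plastic yerba box with a sliding latch on its lid, 79 x 99 x 170 mm, beside the hob, farther off. Origin: centre of its underside. Bystander.
- tins: Two round aluminium tins stacked and clipped as one, 120 mm in diameter, 130 mm high, on the other side of the hob, farther off. Origin: centre of its underside. Bystander.
Things that resemble listed ones, but are neither listed nor needed, are in the scene too. There is more than one size of the knob; the one meant has the size given above.

How it is judged:
By the outcome, as a careful person would: the job done as asked, in the order asked, and still so for the second after the job is handed in, while the arm keeps its last pose, push and grip.
It also fails if it takes over 64 s, if anything falls off the work surface, if the arm or the gripper's body presses on something with over 40 N, if the wrist force passes 120 N, or if a joint passes its speed limit or range.

ROBOT

A 7-joint arm with a two-finger parallel gripper is mounted at the origin on the work surface. World frame = base frame: x ahead of the robot, y to its left, z up, the work surface at z = 0. Lengths are in m, angles in degrees, forces in N, time in s.
With the tool pointing down it reaches from about 0.4 to 0.9 m from the base axis. Payload 5.5 kg.
Tool frame: the origin (TCP) lies between the finger pads; the fingertips stand 22 mm ahead of it and the grasp point (between the pads) lies 3 mm ahead of it; z points along the fingers, y is the direction in which the jaws open and shut (so a half turn about z gives the same grasp; the last joint's range is limited). The gripper opens to 92 mm and grips with 3 to 60 N. Pads are 19 mm wide; open, the fingers measure 130 mm over their backs; the gripper's body (75 mm by 190 mm) begins 47 mm behind the grasp point.
Start: joints at [-62.269, 28.699, -24.465, 88.831, 12.651, 65.22, -12.049], TCP at [0.142, 0.634, 0.249] pointing down, gripper open.
Joint ranges: [-164.97, 164.97], [-17.58, 116.51], [-87.97, 89.64], [11.32, 138.91], [-80.73, 260.73], [10.89, 115.49], [-147.41, 147.41]. Speed limits (degrees/s): [147.25, 147.25, 180, 180, 180, 180, 180].

INTERFACE

Orientations are given as a 3x3 rotation matrix whose columns are the frame's x, y, z axes.
In Python, from workcell import readout, imaging, sign_off gives the robot as it stands.
- The arm moves only by the tool play_rows, never from a script. Its argument "steps" is text: rows parted by semicolons, each of 4 numbers parted by spaces: the shift along the world's x, y, z in mm, then the turn about the world's z in rad. A call has 1 to 10 rows; each row is the pose to reach, as a shift and turn from the pose commanded when the call began; what a row does not reach only later rows make up. A row lasts 1/10 s, in which the tool goes at most 50 mm and 8.59 degrees, less where a joint would pass 70% of its speed; a pose out of reach is approached as far as the arm can. A call with a gripper value outside its range is refused whole. "grip" is the gripper command: -1 is fully open, 1 is shut, values between are in proportion, set as the call begins (left out, the last holds). The fingers move at their own pace and stop on an object; the grip force is fixed at half the most. Time passes only in rows, so rows that repeat a pose let the fingers close. It gives the time, the measured TCP pose, the force and the opening at its end, in the units of the state.
- readout.observe(): the state, without advancing time (a new reading comes with each control period).
- imaging.get_image(name): name is "side" or "top"; returns the picture (400x640x3 uint8, blue, green, red); there is no depth.
- imaging.camera_info(name): a dict with "intrinsics" (3x3 intrinsics, pixels), "xyz" and "rotation" of the camera in the world. Camera axes: x right, y down, z forward; pixel columns grow to the right and rows downward; lengths in m; the calibration is good to about 2 mm. A picture is of the moment at which its call begins. camera_info takes no time and is no camera call.
- sign_off(): hands the job in, once; it reports no verdict.
The state is a dict: "time": time; "joint_positions": joint angles; "joint_velocities": joint speeds; "joint_efforts": joint torques, N m; "tcp_pos": TCP position; "orientation": TCP orientation; "wrist_force": force on the tool from outside, world axes, zero at the start; "torque": the same for the moment, N m; "grip_width": finger opening in m.
Only numpy, scipy, OpenCV 4.12 (cv2) and the standard library are available. Lean on these libraries where they do the work, as an engineer would, in place of code of your own. Each camera call takes 0.05 s, during which the arm holds its last target.

## Working session

There is one attempt and no reset: what is moved stays moved. The work goes in short steps, Python scripts to look and compute and a tool call to move; the robot and the scene stay as the last step left them, time stands still between calls to the robot, and variables do not carry over. Pictures are saved under pics/ and viewed, and the job is handed in when it is done.

Besides the shell and the picture viewer there is one more tool, called after "Emit:" as a command line: name --argument value ..., lists and objects as JSON in quotes. play_rows: Moves the arm, as the interface text tells. Its arguments: {"type":"object","properties":{"steps":{"type":"string"},"grip":{"type":"number"}},"required":["steps"]}

```bash
ls; mkdir -p pics
python3 - <<'E'
from workcell import readout, imaging
import cv2
s=readout.observe()
for k,v in s.items(): print(k,v)
for n in ("side","top"):
    i=imaging.camera_info(n); print(n,i)
    cv2.imwrite(f"pics/{n}0.png",imaging.get_image(n))
E
```

```text
pics
time 0.0
joint_positions [-62.26967851  28.75178062 -24.45403541  88.89145283  12.64978722
  65.21857046 -12.04995122]
joint_velocities [-0.02908852  0.01113724 -0.04982572 -0.00698842 -0.09616927  0.02279808
  0.08547919]
joint_efforts [-2.56235871e-04 -5.66578496e+01 -5.81626698e+00 -2.79115105e+01
 -6.86074770e-02  3.07554135e-02  2.08400347e-04]
tcp_pos [0.14223564 0.63358042 0.24770169]
orientation [[-9.75735743e-01  2.18950937e-01 -4.97302936e-04]
 [ 2.18951485e-01  9.75734032e-01 -1.82923977e-03]
 [ 8.47216357e-05 -1.89373985e-03 -9.99998203e-01]]
wrist_force [-0.72953681 -0.37964978  0.22906026]
torque [-0.0463541  -0.00824705 -0.02968436]
grip_width 0.09187911437319417
side {'intrinsics': array([[420.88936107,   0.        , 320.28033511],
       [  0.        , 420.88936107, 199.13108257],
       [  0.        ,   0.        ,   1.        ]]), 'xyz': array([ 0.42398947, -0.77178919,  0.95502706]), 'rotation': array([[ 0.98211255, -0.13555276,  0.13069199],
       [-0.18808553, -0.73895034,  0.64697467],
       [ 0.00887569, -0.65998322, -0.75122791]])}
top {'intrinsics': array([[373.92118602,   0.        , 318.78364722],
       [  0.        , 373.92118602, 189.92242543],
       [  0.        ,   0.        ,   1.        ]]), 'xyz': array([ 0.39742685, -0.00761702,  1.02385237]), 'rotation': array([[-0.09654225, -0.97370281,  0.2063551 ],
       [-0.99532414,  0.09380353, -0.02303827],
       [ 0.00307559, -0.20761438, -0.97820591]])}
```

View pics/side0.png

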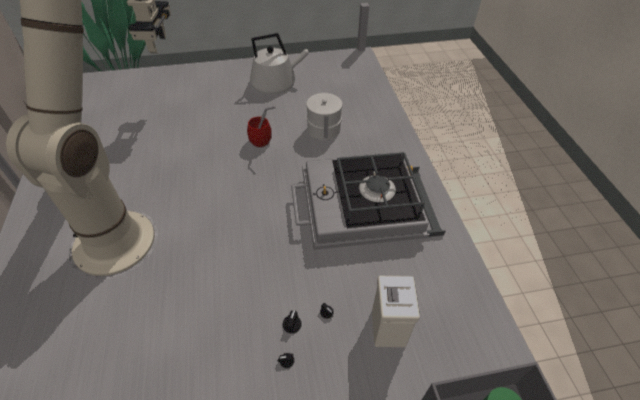

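View pics/top0.png

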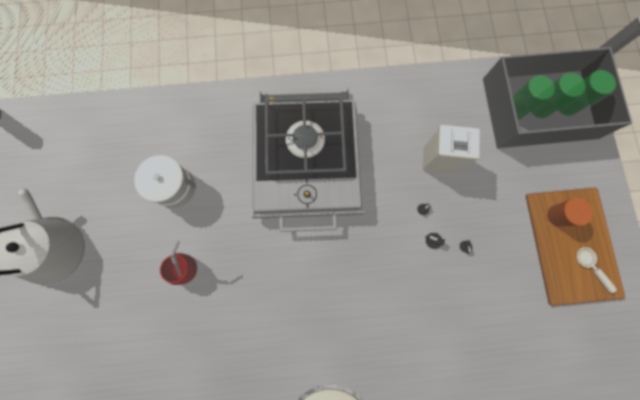

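Run:
```python
import cv2,numpy as np
t=cv2.imread("pics/top0.png");s=cv2.imread("pics/side0.png")
def z(im,x,y,w,h,k,g=1.0):
    c=im[y:y+h,x:x+w].astype(float)/255; c=(c**g*255).astype(np.uint8)
    return cv2.resize(c,None,fx=k,fy=k,interpolation=cv2.INTER_CUBIC)
cv2.imwrite("pics/ck.png",np.vstack([z(t,400,195,90,65,8,.5)]))
cv2.imwrite("pics/cks.png",z(s,265,290,80,85,7,.5))
cv2.imwrite("pics/ch.png",z(t,245,80,130,160,3.7*1,.6))
cv2.imwrite("pics/chs.png",z(s,280,140,170,115,4.6,.6))
```

```text
(no output)
```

View pics/ck.png

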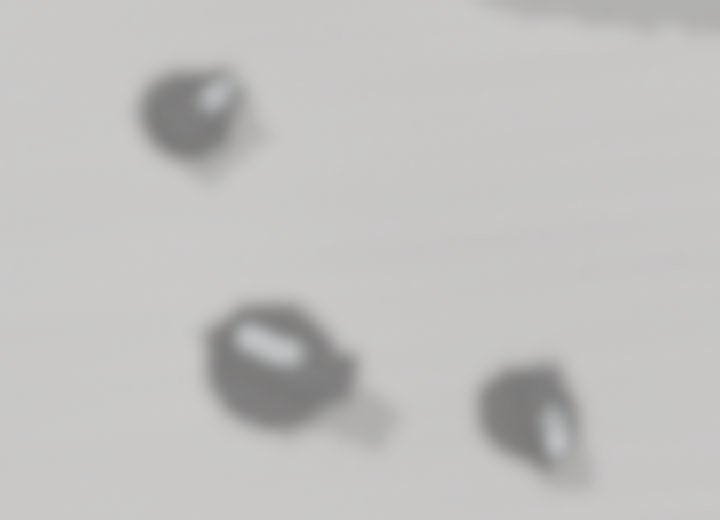

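View pics/cks.png

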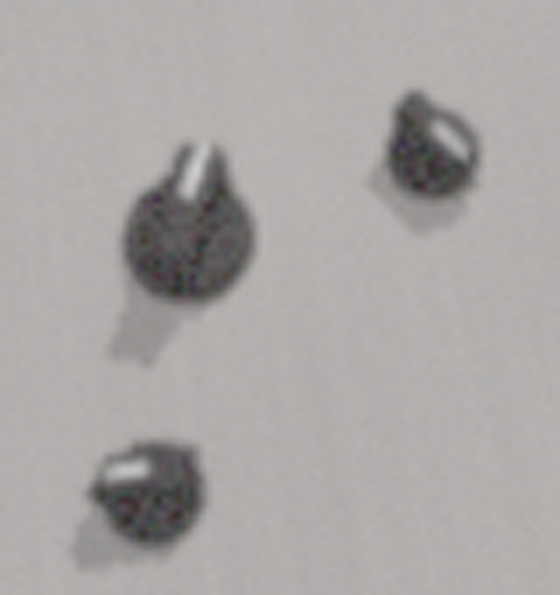

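View pics/ch.png

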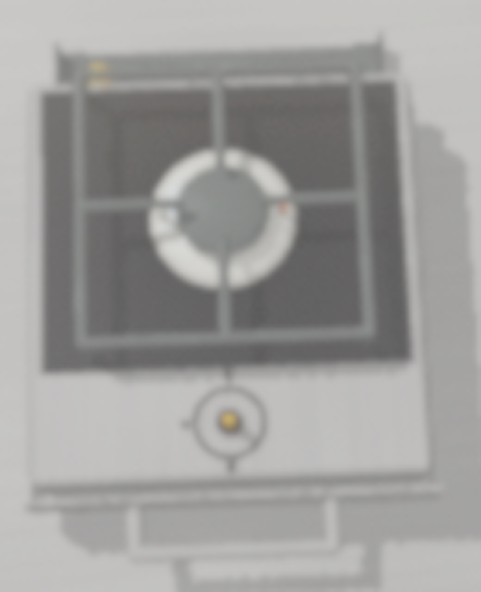

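View pics/chs.png

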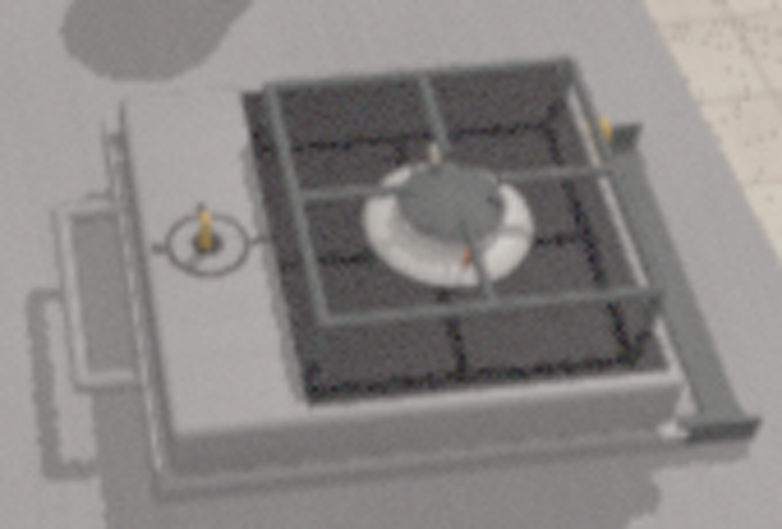

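```bash
cat > h.py <<'E'
import numpy as np, cv2
from workcell import readout, imaging
C={n:imaging.camera_info(n) for n in("side","top")}
def ray(n,p):
    c=C[n]; d=c["rotation"]@np.linalg.inv(c["intrinsics"])@np.array([p[0],p[1],1.]); return c["xyz"],d/np.linalg.norm(d)
def plane(n,p,z):
    o,d=ray(n,p); return o+d*(z-o[2])/d[2]
def tri(ps,pt):
    o1,d1=ray("side",ps);o2,d2=ray("top",pt)
    A=np.stack([d1,-d2],1); t=np.linalg.lstsq(A,o2-o1,rcond=None)[0]
    a=o1+t[0]*d1;b=o2+t[1]*d2; return (a+b)/2,np.linalg.norm(a-b)*1000
def proj(n,X):
    c=C[n]; q=c["intrinsics"]@(c["rotation"].T@(np.array(X)-c["xyz"])); return q[:2]/q[2]
def state():
    s=readout.observe(); R=s["orientation"]
    print("t%.2f tcp"%s["time"],np.round(s["tcp_pos"],4),"yaw y-axis %.3f"%np.arctan2(R[1,1],R[0,1]),"F",np.round(s["wrist_force"],1),"T",np.round(s["torque"],2),"w%.4f"%s["grip_width"],"j",np.round(s["joint_positions"],1)); return s
E
python3 - <<'E'
from h import *
np.set_printoptions(precision=4,suppress=True)
for a in [(280.1,229.5),(334.7,227.6)]: print("h top",plane("top",a,.051))
for a in [(293.7,185.7),(299.1,223.3)]: print("h side",plane("side",a,.051))
print("tip",tri((324.8,186.1),(306.9,192.4)),plane("top",(306.9,192.4),.105),plane("side",(324.8,186.1),.105))
t=cv2.imread("pics/top0.png");s=cv2.imread("pics/side0.png")
for n,im,roi,off in(("top",t,(400,195,90,65),0),("side",s,(265,290,80,85),0)):
    x,y,w,h=roi; g=cv2.cvtColor(im[y:y+h,x:x+w],cv2.COLOR_BGR2GRAY)
    g=cv2.resize(g,None,fx=8,fy=8,interpolation=cv2.INTER_CUBIC)
    m=(g<75).astype(np.uint8)
    cs,_=cv2.findContours(m,cv2.RETR_EXTERNAL,cv2.CHAIN_APPROX_NONE)
    for c in cs:
        if cv2.contourArea(c)<2000: continue
        f=lambda p:(np.array(p)+.5)/8-.5+np.array([x,y])
        (cx,cy),r=cv2.minEnclosingCircle(c); b=cv2.boundingRect(c)
        print(n,"area",cv2.contourArea(c)/64,"bbox",f(b[:2]),b[2]/8,b[3]/8, "ctr z=.01",plane(n,f((b[0]+b[2]/2,b[1]+b[3]/2)),.009))
# white line large knob
for a in [(240,335),(298,352)]: print("line top",plane("top",(a[0]/8+400,a[1]/8+195),.033))
for a in [(208,146),(188,195)]: print("line side",plane("side",(a[0]/7+265,a[1]/7+290),.033))
# skirt bottoms
print("skirt c top",plane("top",(433.8,241),.009), "side",plane("side",(188/7+265,238/7+290),.009))
for dx in((-64,0),(64,0)): print(plane("side",((188+dx[0])/7+265,238/7+290),.009))
E
```

```text
h top [0.5076 0.0798 0.051 ]
h top [ 0.4988 -0.0621  0.051 ]
h side [0.5143 0.0725 0.051 ]
h side [ 0.5081 -0.0688  0.051 ]
tip (array([0.5897, 0.001 , 0.1089]), np.float64(5.302671753815936)) [0.5878 0.001  0.105 ] [0.5932 0.0051 0.105 ]
top area 61.7265625 bbox [460.4375 241.3125] 9.625 10.75 ctr z=.01 [ 0.4183 -0.4088  0.009 ]
top area 119.1171875 bbox [426.3125 233.5625] 16.75 13.75 ctr z=.01 [ 0.4427 -0.3295  0.009 ]
top area 57.359375 bbox [418.0625 204.5625] 9.875 9.25 ctr z=.01 [ 0.5302 -0.3113  0.009 ]
side area 180.0 bbox [277.0625 352.5625] 16.875 15.875 ctr z=.01 [ 0.4217 -0.4148  0.009 ]
side area 289.7421875 bbox [282.0625 310.3125] 18.875 23.25 ctr z=.01 [ 0.448  -0.3268  0.009 ]
side area 159.03125 bbox [319.3125 302.6875] 13.75 16.125 ctr z=.01 [ 0.5348 -0.3138  0.009 ]
line top [ 0.4521 -0.3111  0.033 ]
line top [ 0.4447 -0.3293  0.033 ]
line side [ 0.4589 -0.312   0.033 ]
line side [ 0.4497 -0.3282  0.033 ]
skirt c top [ 0.4415 -0.3269  0.009 ] side [ 0.4481 -0.3321  0.009 ]
[ 0.4268 -0.3281  0.009 ]
[ 0.4694 -0.3361  0.009 ]
```

Emit:
play_rows --steps "40 -45 0 0.03;80 -90 0 0.06;120 -135 0 0.09;150 -180 0 0.12;175 -225 0 0.15;200 -270 0 0.17;220 -320 0 0.17;240 -370 0 0.17;260 -420 0 0.17;275 -470 0 0.17" --grip 1

```text
time: 1.1
tcp_pos: [0.4009, 0.2098, 0.2487]
orientation: [[-0.999, 0.051, 0.0], [0.051, 0.999, 0.0], [-0.0, 0.0, -1.0]]
wrist_force: [1.0, 1.4, 0.1]
grip_width: 0.0161
```

Emit:
play_rows --steps "5 -45 0 0;10 -90 0 0;15 -135 -10 0;15 -158 -50 0;15 -158 -100 0;15 -158 -150 0;15 -158 -190 0;15 -158 -196 0;15 -158 -196 0"

```text
time: 2.0
tcp_pos: [0.4143, 0.0538, 0.052]
orientation: [[-0.999, 0.051, -0.004], [0.051, 0.999, -0.001], [0.004, -0.001, -1.0]]
wrist_force: [0.4, 0.2, 1.4]
grip_width: 0.0003
```

Run:
```python
from h import *
state()
for n in("side","top"): cv2.imwrite(f"pics/{n}1.png",imaging.get_image(n))
s=cv2.imread("pics/side1.png")[130:250,240:420]; cv2.imwrite("pics/side1c.png",cv2.resize(s,None,fx=4.4,fy=4.4,interpolation=cv2.INTER_CUBIC))
s=cv2.imread("pics/top1.png")[150:300,230:400]; cv2.imwrite("pics/top1c.png",cv2.resize(s,None,fx=4,fy=4,interpolation=cv2.INTER_CUBIC))
```

```text
t2.00 tcp [0.4143 0.0538 0.052 ] yaw y-axis 1.520 F [0.4 0.2 1.4] T [ 0.02  0.01 -0.03] w0.0003 j [ -6.   23.4  -5.8 128.9   4.9  28.   71.5]
```

View pics/top1c.png

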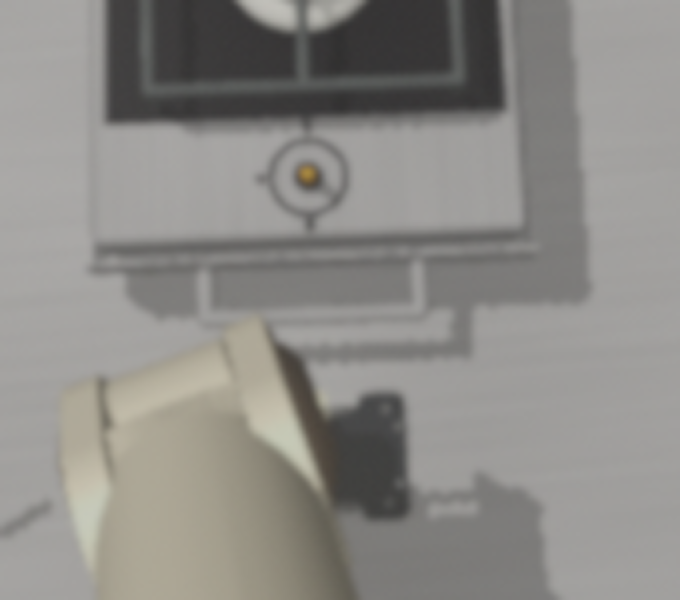

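View pics/side1c.png

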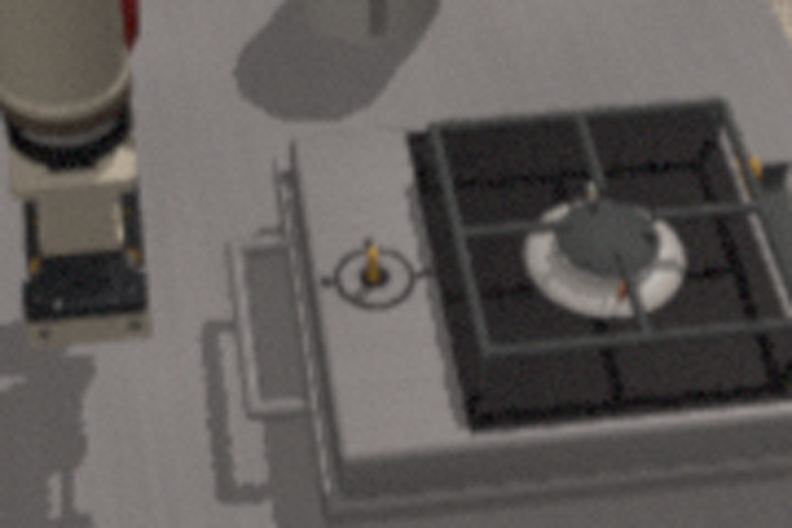

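Emit:
play_rows --steps "0 -30 0 0;20 -49 0 0;40 -49 0 0;56 -49 0 0;56 -49 0 0;61 -49 0 0;66 -49 0 0;71 -50 0 0;76 -50 0 0"

```text
time: 3.0
tcp_pos: [0.4909, 0.0039, 0.0528]
orientation: [[-0.999, 0.051, -0.001], [0.051, 0.999, -0.0], [0.001, -0.0, -1.0]]
wrist_force: [-2.8, 0.0, 0.7]
grip_width: 0.0006
```

Emit:
play_rows --steps "5 0 0 0;10 0 0 0;15 -1 0 0;20 -1 0 0;20 -1 0 0"

```text
time: 3.5
tcp_pos: [0.513, 0.003, 0.0529]
orientation: [[-0.999, 0.051, 0.002], [0.051, 0.999, 0.0], [-0.002, 0.0, -1.0]]
wrist_force: [-0.5, -0.3, 0.1]
grip_width: 0.0005
```

Run:
```python
from h import *
state()
for n in("side","top"): cv2.imwrite(f"pics/{n}2.png",imaging.get_image(n))
s=cv2.imread("pics/side2.png")[130:250,260:440]; cv2.imwrite("pics/side2c.png",cv2.resize(s,None,fx=4.4,fy=4.4,interpolation=cv2.INTER_CUBIC))
```

```text
t3.50 tcp [0.513  0.003  0.0529] yaw y-axis 1.520 F [-0.5 -0.3  0.1] T [ 0.03 -0.04 -0.  ] w0.0005 j [  1.   29.8  -5.3 116.5   4.7  33.9  79.6]
```

View pics/side2c.png

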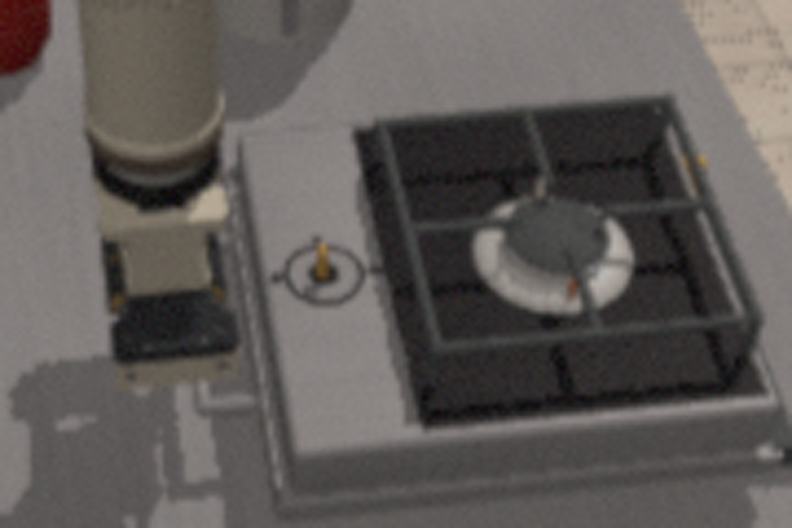

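Emit:
play_rows --steps "4 0 0 0;8 0 0 0;12 -1 0 0;16 -1 0 0;20 -1 0 0;20 -1 0 0"

```text
time: 4.2
tcp_pos: [0.5328, 0.0019, 0.0529]
orientation: [[-0.999, 0.051, 0.002], [0.051, 0.999, 0.0], [-0.002, 0.0, -1.0]]
wrist_force: [0.1, -0.0, 0.8]
grip_width: 0.0001
```

Emit:
play_rows --steps "3 0 0 0;6 0 0 0;9 0 0 0;12 -1 0 0;15 -1 0 0;15 -1 0 0"

```text
time: 4.8
tcp_pos: [0.5461, 0.0012, 0.0525]
orientation: [[-0.999, 0.05, -0.001], [0.05, 0.999, 0.0], [0.001, 0.0, -1.0]]
wrist_force: [-0.2, 0.1, -1.5]
grip_width: 0.0004
```

Emit:
play_rows --steps "3 0 0 0;6 0 0 0;9 0 0 0;12 -1 0 0"

```text
time: 5.2
tcp_pos: [0.5477, 0.0009, 0.0508]
orientation: [[-0.999, 0.05, -0.022], [0.05, 0.999, 0.0], [0.022, -0.001, -1.0]]
wrist_force: [-30.7, 4.7, 22.2]
grip_width: 0.0003
```

Emit:
play_rows --steps "3 0 0 0;6 0 0 0;9 -1 0 0"

```text
time: 5.5
tcp_pos: [0.5479, 0.0008, 0.0494]
orientation: [[-0.998, 0.049, -0.039], [0.049, 0.999, 0.0], [0.039, -0.002, -0.999]]
wrist_force: [-49.5, 6.6, 38.7]
grip_width: 0.0003
```

Emit:
play_rows --steps "2 0 0 0;4 0 0 0;6 0 0 0"

```text
time: 5.8
tcp_pos: [0.548, 0.0007, 0.049]
orientation: [[-0.998, 0.049, -0.051], [0.049, 0.999, -0.0], [0.05, -0.003, -0.999]]
wrist_force: [-61.5, 4.4, 53.3]
grip_width: 0.0007
```

Emit:
play_rows --steps "-12 0 0 0;-24 0 0 0;-40 0 0 0;-60 0 0 0;-60 0 0 0"

```text
time: 6.3
tcp_pos: [0.5123, -0.0013, 0.0529]
orientation: [[-0.999, 0.051, -0.0], [0.051, 0.999, -0.0], [0.0, -0.0, -1.0]]
wrist_force: [-0.3, -0.2, -0.8]
grip_width: 0.0006
```

Run:
```python
from h import *
state()
for n in("side","top"): cv2.imwrite(f"pics/{n}3.png",imaging.get_image(n))
s=cv2.imread("pics/side3.png")[130:250,270:450]; cv2.imwrite("pics/side3c.png",cv2.resize(s,None,fx=4.4,fy=4.4,interpolation=cv2.INTER_CUBIC))
s=cv2.imread("pics/top3.png")[70:240,230:400]; cv2.imwrite("pics/top3c.png",cv2.resize(s,None,fx=3.5,fy=3.5,interpolation=cv2.INTER_CUBIC))
```

```text
t6.30 tcp [ 0.5123 -0.0013  0.0529] yaw y-axis 1.520 F [-0.3 -0.2 -0.8] T [ 0.03  0.05 -0.  ] w0.0006 j [  1.5  29.8  -5.3 116.5   4.7  34.   80.1]
```

View pics/side3c.png

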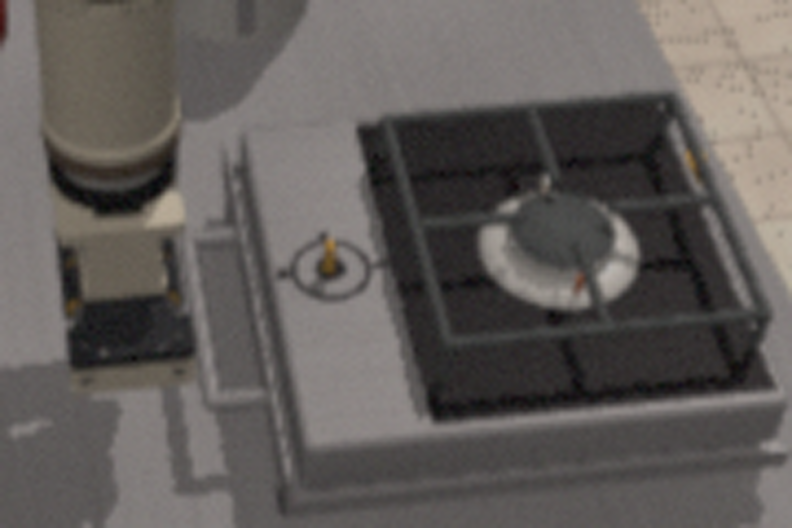

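View pics/top3c.png

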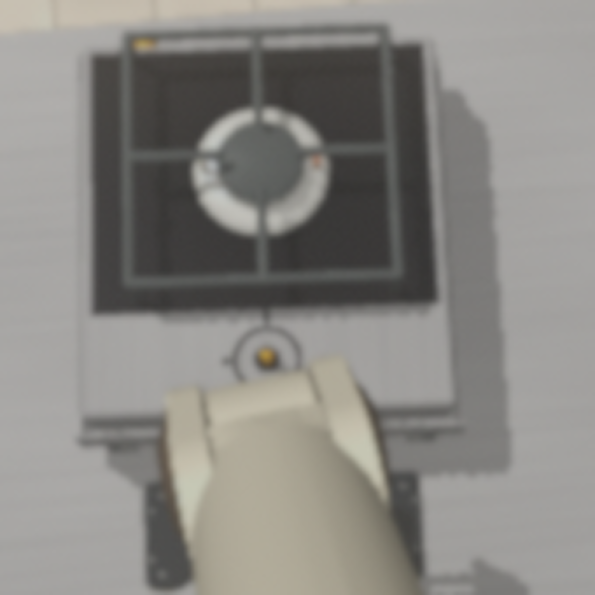

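Run:
```python
from h import *
np.set_printoptions(precision=4,suppress=True)
t=cv2.imread("pics/top3.png");s=cv2.imread("pics/side3.png")
for n,im,(x,y,w,h) in(("top",t,(285,155,45,35)),("side",s,(325,175,45,35))):
    c=im[y:y+h,x:x+w].astype(int); m=((c[...,2]-c[...,0])>40).astype(np.uint8)
    ys,xs=np.nonzero(m); wt=(c[...,2]-c[...,0])[ys,xs]
    print(n,len(xs),x+np.average(xs,weights=wt),y+np.average(ys,weights=wt),xs.min()+x,xs.max()+x,ys.min()+y,ys.max()+y)
    cv2.imwrite(f"pics/sp_{n}.png",cv2.resize(im[y:y+h,x:x+w],None,fx=14,fy=14,interpolation=cv2.INTER_NEAREST))
```

```text
top 15 305.61970443349753 171.3448275862069 304 307 170 173
side 16 344.45255474452557 187.66840458811262 343 345 184 191
```

View pics/sp_top.png

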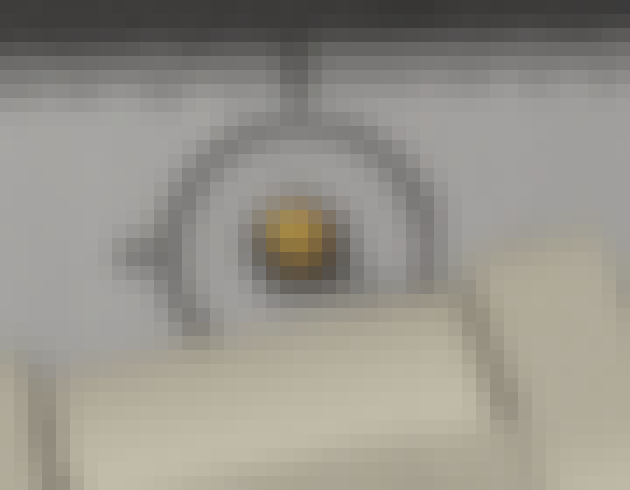

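View pics/sp_side.png

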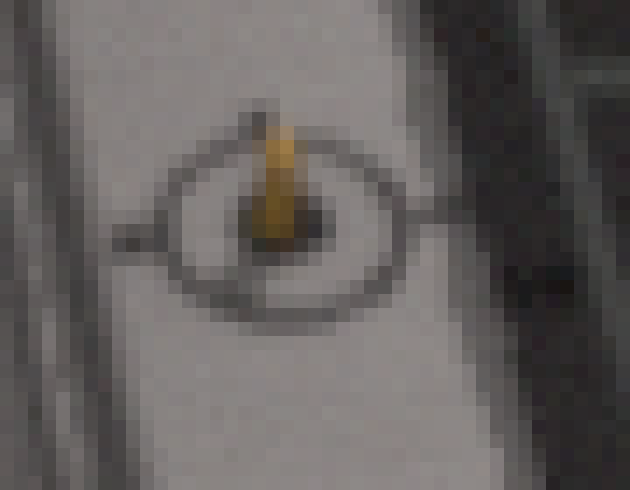

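Run:
```python
from h import *
np.set_printoptions(precision=4,suppress=True)
print("ring side",plane("side",(344.5,190.3),.08)); print("ring top",plane("top",(305.7,172.7),.08))
print("tip side",plane("side",(344.6,184.6),.105)); print("tip top",plane("top",(305.3,171.3),.105))
# dashes direction in top: near dash end / far
t0=cv2.imread("pics/top0.png")
# near & far dash in top0 crop (3.7 scale): (231,466),(228,374); left (185,424)
a,b=[plane("top",(p[0]/3.7+245-.5,p[1]/3.7+80-.5),.08) for p in((231,466),(228,374))]; print(a,b,np.arctan2(b[1]-a[1],b[0]-a[0]))
# pan support edges & deck edges lines in top3c (3.5 scale, off 230,70)
f=lambda p,z:plane("top",(p[0]/3.5+230-.5,p[1]/3.5+70-.5),z)
for p,q,z in(((128,282),(402,272),.118),((125,38),(387,30),.118),((125,38),(128,282),.118),((387,30),(402,272),.118),((83,414),(455,404),.08)):
    a,b=f(p,z),f(q,z);print(a[:2],b[:2],np.linalg.norm(a-b),np.arctan2(b[1]-a[1],b[0]-a[0]))
g=lambda p,z:plane("side",(p[0]/4.4+270-.5,p[1]/4.4+130-.5),z)
for p,q,z in(((388,122),(447,340),.118),((675,97),(765,315),.118),((388,122),(675,97),.118),((447,340),(765,315),.118),((198,237),(212,396),.045)):
    a,b=g(p,z),g(q,z);print("side",a[:2],b[:2],np.linalg.norm(a-b),np.arctan2(b[1]-a[1],b[0]-a[0]))
```

```text
ring side [0.6497 0.002  0.08  ]
ring top [ 0.6455 -0.0003  0.08  ]
tip side [0.6483 0.0008 0.105 ]
tip top [0.6426 0.0001 0.105 ]
[0.559  0.0042 0.08  ] [0.6243 0.0005 0.08  ] -0.057956077520712634
[0.704 0.094] [ 0.6926 -0.1043] 0.1985805098007128 -1.628273907985477
[0.8963 0.0833] [ 0.8841 -0.1142] 0.1978238744077528 -1.6325136024873799
[0.8963 0.0833] [0.704 0.094] 0.19261781080237836 3.085882641567247
[ 0.8841 -0.1142] [ 0.6926 -0.1043] 0.19178194784509967 3.089844936366702
[0.6184 0.1381] [ 0.5996 -0.136 ] 0.274821441788309 -1.6392694391520577
side [0.7069 0.0886] [ 0.695  -0.1009] 0.1898732043044129 -1.6335033009401982
side [0.9024 0.0779] [ 0.8886 -0.1165] 0.1948576594860265 -1.6416394017376355
side [0.7069 0.0886] [0.9024 0.0779] 0.1957694936037878 -0.0545531131054043
side [ 0.695  -0.1009] [ 0.8886 -0.1165] 0.19420706722841882 -0.08012094994966044
side [0.5771 0.0764] [ 0.5612 -0.0603] 0.13758796890688507 -1.6870748520376788
```

Emit:
play_rows --steps "-30 0 30 0;-50 -20 70 0.1;-60 -60 100 0.25;-66 -110 100 0.4;-66 -160 100 0.55;-66 -210 100 0.7;-66 -260 100 0.85;-66 -300 100 1;-66 -328 100 1.12;-66 -328 100 1.12" --grip -0.3

```text
time: 7.4
tcp_pos: [0.445, -0.2884, 0.1434]
orientation: [[-0.596, -0.802, -0.032], [-0.803, 0.596, 0.007], [0.013, 0.03, -0.999]]
wrist_force: [0.3, 1.2, -2.2]
grip_width: 0.0595
```

Run:
```python
from h import *
state()
for n in("side","top"): cv2.imwrite(f"pics/{n}4.png",imaging.get_image(n))
s=cv2.imread("pics/side4.png")[230:390,210:410]; cv2.imwrite("pics/side4c.png",cv2.resize(s,None,fx=3.7,fy=3.7,interpolation=cv2.INTER_CUBIC))
s=cv2.imread("pics/top4.png")[170:290,360:500]; cv2.imwrite("pics/top4c.png",cv2.resize(s,None,fx=4,fy=4,interpolation=cv2.INTER_CUBIC))
```

```text
t7.40 tcp [ 0.445  -0.2884  0.1434] yaw y-axis 2.503 F [ 0.3  1.2 -2.2] T [ 0.19  0.07 -0.01] w0.0595 j [ 68.7  32.5 -50.2 109.2  30.8  54.8 147. ]
```

View pics/side4c.png

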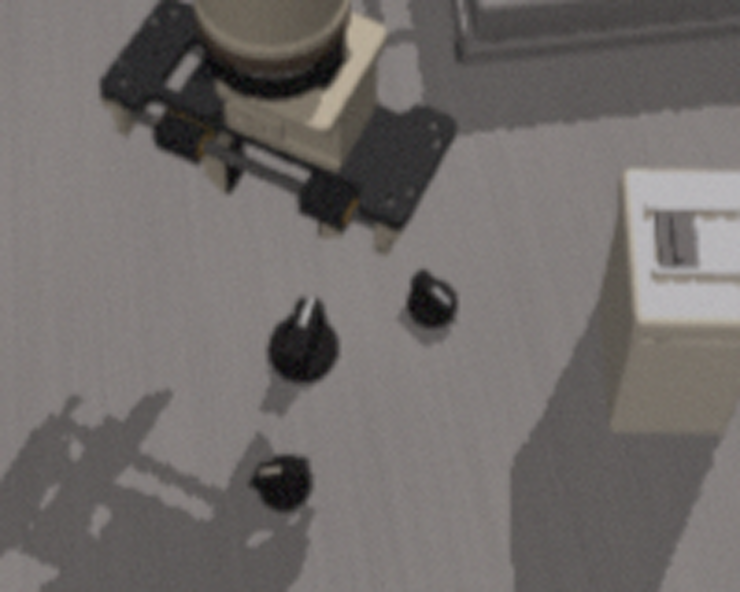

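View pics/top4c.png

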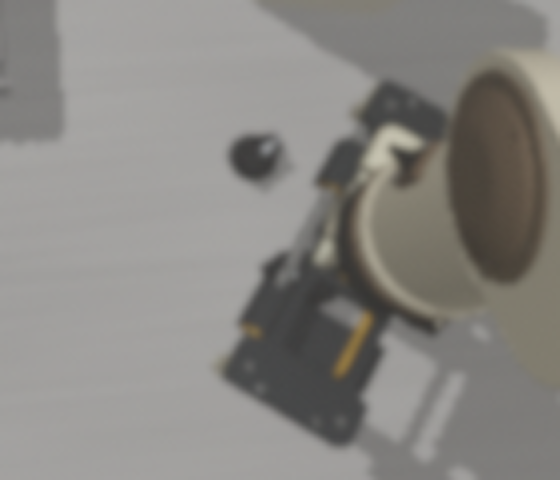

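Emit:
play_rows --steps "0 0 20 -0.14;0 0 30 -0.28;0 0 30 -0.42;0 0 30 -0.56;0 0 30 -0.7;0 0 30 -0.84;0 0 30 -0.98;0 0 30 -1.12;0 0 30 -1.26;0 0 30 -1.4"

```text
time: 8.5
tcp_pos: [0.4449, -0.2866, 0.1731]
orientation: [[-0.888, 0.459, 0.006], [0.459, 0.888, 0.035], [0.011, 0.034, -0.999]]
wrist_force: [0.4, -0.3, 0.4]
grip_width: 0.0599
```

```bash
python3 -c "
from h import *
state()"
```

```text
t8.50 tcp [ 0.4449 -0.2866  0.1731] yaw y-axis 1.093 F [ 0.4 -0.3  0.4] T [-0.03  0.02 -0.07] w0.0599 j [ 59.   24.  -34.3 109.3  14.4  52.1  80.6]
```

Emit:
play_rows --steps "0 0 0 -0.15;0 0 0 -0.3;0 0 0 -0.45;0 0 0 -0.6;0 0 0 -0.75;0 0 0 -0.9;0 0 0 -1.05;0 0 0 -1.2;0 0 0 -1.35;0 0 0 -1.5"

```text
time: 9.5
tcp_pos: [0.4451, -0.2866, 0.1736]
orientation: [[0.395, 0.918, 0.041], [0.918, -0.396, -0.002], [0.014, 0.039, -0.999]]
wrist_force: [-1.4, -0.8, -0.6]
grip_width: 0.06
```

```bash
python3 -c "
from h import *
print(state()['orientation'][:,2])"
```

```text
t9.50 tcp [ 0.4451 -0.2866  0.1736] yaw y-axis -0.407 F [-1.4 -0.8 -0.6] T [-0.07  0.11  0.04] w0.0600 j [ 44.2  19.6 -16.2 112.    5.9  47.1   1.7]
[ 0.04101716 -0.00221756 -0.99915598]
```

Emit:
play_rows --steps "-10 45 10 0;-20 90 20 0;-30 135 20 0;-40 180 20 0;-45 225 20 0;-45 265 20 0;-45 287 20 0;-45 287 20 0;-55 287 20 0;-65 287 20 0"

```text
time: 10.5
tcp_pos: [0.3778, 0.0001, 0.1924]
orientation: [[0.39, 0.92, 0.038], [0.921, -0.39, 0.0], [0.015, 0.035, -0.999]]
wrist_force: [0.2, -0.6, -0.3]
grip_width: 0.0597
```

```bash
python3 -c "
from h import *
print(state()['orientation'][:,2])"
```

```text
t10.50 tcp [3.778e-01 1.000e-04 1.924e-01] yaw y-axis -0.401 F [ 0.2 -0.6 -0.3] T [-0.11  0.15 -0.  ] w0.0597 j [ 24.8   3.  -29.5 129.7   2.3  45.5 -29.2]
[ 3.77714657e-02  3.36691581e-04 -9.99286347e-01]
```

Emit:
play_rows --steps "-10 0 0 0;-20 0 0 0;-30 0 0 0;-40 0 0 0;-40 0 0 0"

```text
time: 11.0
tcp_pos: [0.3364, 0.0002, 0.1919]
orientation: [[0.389, 0.92, 0.036], [0.921, -0.39, -0.001], [0.013, 0.033, -0.999]]
wrist_force: [0.1, -0.5, -0.1]
grip_width: 0.0596
```

```bash
python3 -c "
from h import *
print(state()['orientation'][:,2])"
```

```text
t11.00 tcp [3.364e-01 2.000e-04 1.919e-01] yaw y-axis -0.400 F [ 0.1 -0.5 -0.1] T [-0.12  0.07 -0.01] w0.0596 j [ 25.7  -2.  -29.6 134.4  -1.1  45.3 -26.1]
[ 3.58137381e-02 -8.00545251e-04 -9.99358162e-01]
```

Emit:
play_rows --steps "-10 0 0 0;-20 0 0 0;-30 0 0 0;-40 0 0 0;-40 0 0 0"

```text
time: 11.5
tcp_pos: [0.2964, 0.0004, 0.1918]
orientation: [[0.389, 0.921, 0.036], [0.921, -0.389, -0.001], [0.013, 0.033, -0.999]]
wrist_force: [-0.0, 0.4, -0.8]
grip_width: 0.0597
```

```bash
python3 -c "
from h import *
print(state()['orientation'][:,2])"
```

```text
t11.50 tcp [0.2964 0.0004 0.1918] yaw y-axis -0.400 F [-0.   0.4 -0.8] T [-0.07  0.11 -0.03] w0.0597 j [ 26.6  -7.5 -29.5 138.7  -4.9  45.9 -22.3]
[ 3.58152612e-02 -8.77557473e-04 -9.99358042e-01]
```

Now at the j4 limit; go a little beyond.

Emit:
play_rows --steps "-8 0 0 0;-16 0 0 0;-16 0 0 0"

```text
time: 11.8
tcp_pos: [0.2883, 0.0017, 0.1975]
orientation: [[0.385, 0.922, 0.042], [0.923, -0.386, 0.003], [0.019, 0.038, -0.999]]
wrist_force: [-0.0, 0.6, 0.1]
grip_width: 0.0596
```

```bash
python3 -c "
from h import *
print(state()['orientation'][:,2])"
```

```text
t11.80 tcp [0.2883 0.0017 0.1975] yaw y-axis -0.396 F [-0.   0.6  0.1] T [-0.13  0.13 -0.  ] w0.0596 j [ 57.7 -14.  -54.9 138.8 -15.8  48.   -8.9]
[ 0.04213668  0.00250755 -0.99910871]
```

Emit:
play_rows --steps "20 -10 0 0;40 -20 0 0;60 -40 0 0;90 -70 0 0;120 -110 0 0;135 -150 0 0;145 -190 0 0;152 -230 0 0;157 -270 0 0;157 -300 0 0"

```text
time: 12.8
tcp_pos: [0.4456, -0.3022, 0.1971]
orientation: [[0.39, 0.92, 0.043], [0.921, -0.39, 0.002], [0.019, 0.039, -0.999]]
wrist_force: [0.0, -0.2, -0.0]
grip_width: 0.0599
```

```bash
python3 -c "
from h import *
print(state()['orientation'][:,2])"
```

```text
t12.80 tcp [ 0.4456 -0.3022  0.1971] yaw y-axis -0.401 F [ 0.  -0.2 -0. ] T [-0.09  0.11 -0.03] w0.0599 j [ 71.2  25.  -48.4 108.8  21.5  53.7  -9.8]
[ 0.04293289  0.00220468 -0.99907553]
```

Emit:
play_rows --steps "0 -15 -30 -0.05;0 -27 -70 -0.09;0 -27 -110 -0.09;0 -27 -134 -0.09;0 -27 -134 -0.09;0 -27 -134 -0.09"

```text
time: 13.4
tcp_pos: [0.4455, -0.3259, 0.0635]
orientation: [[0.469, 0.882, 0.042], [0.883, -0.469, -0.001], [0.019, 0.037, -0.999]]
wrist_force: [0.2, 0.8, 0.5]
grip_width: 0.0598
```

Run:
```python
from h import *
s=state();p=s["tcp_pos"];R=s["orientation"]
for n in("side","top"):
    im=imaging.get_image(n); cv2.imwrite(f"pics/{n}5.png",im)
    for l in(0.003,.022): print(n,l,proj(n,p+R[:,2]*l))
s=cv2.imread("pics/side5.png")[270:370,230:350]; cv2.imwrite("pics/side5c.png",cv2.resize(s,None,fx=6,fy=6,interpolation=cv2.INTER_CUBIC))
s=cv2.imread("pics/top5.png")[200:290,390:490]; cv2.imwrite("pics/top5c.png",cv2.resize(s,None,fx=6,fy=6,interpolation=cv2.INTER_CUBIC))
```

```text
t13.40 tcp [ 0.4455 -0.3259  0.0635] yaw y-axis -0.489 F [0.2 0.8 0.5] T [-0.11  0.13 -0.05] w0.0598 j [ 64.3  36.5 -38.3 111.5  32.3  40.7 -20.9]
side 0.003 [289.45073115 311.82614861]
side 0.022 [290.16940867 315.52292476]
top 0.003 [439.25723814 237.93432017]
top 0.022 [436.9037548  238.22380959]
```

View pics/side5c.png

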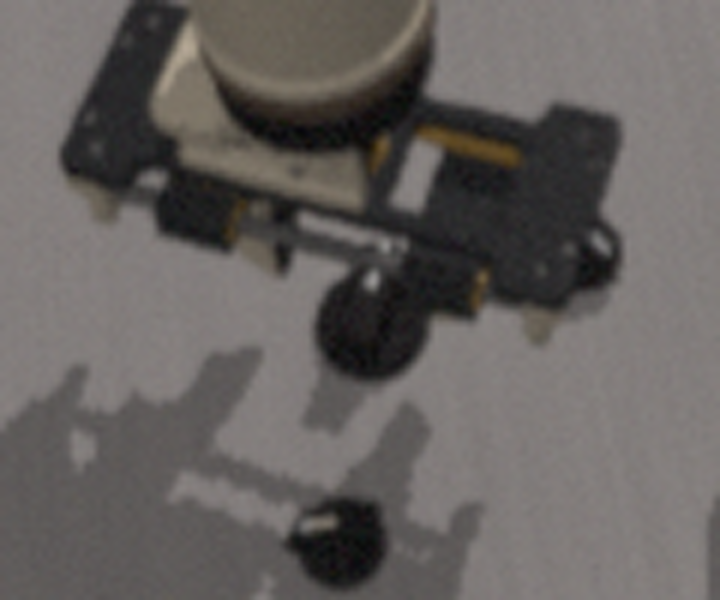

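View pics/top5c.png

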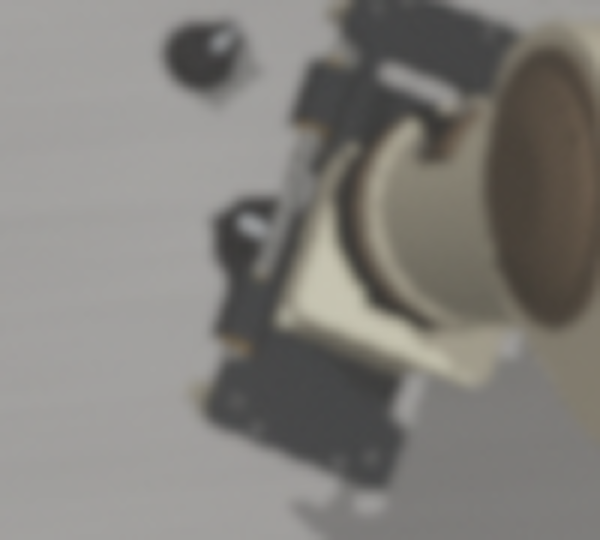

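Emit:
play_rows --steps "0 -3 -10 0;0 -3 -20 0;0 -3 -27 0;0 -3 -27 0"

```text
time: 13.9
tcp_pos: [0.4442, -0.3286, 0.0352]
orientation: [[0.469, 0.882, 0.04], [0.883, -0.47, -0.0], [0.019, 0.036, -0.999]]
wrist_force: [-0.2, 0.4, 1.1]
grip_width: 0.0598
```

Emit:
play_rows --steps "0 0 0 0;0 0 0 0;0 0 0 0;0 0 0 0;0 0 0 0" --grip 1

```text
time: 14.4
tcp_pos: [0.4452, -0.3292, 0.0366]
orientation: [[0.469, 0.882, 0.042], [0.883, -0.47, -0.002], [0.018, 0.038, -0.999]]
wrist_force: [-0.2, -0.0, -1.1]
grip_width: 0.0242
```

Run:
```python
from h import *
s=state()
for n in("side","top"):
    im=imaging.get_image(n); cv2.imwrite(f"pics/{n}6.png",im)
s=cv2.imread("pics/side6.png")[270:370,230:350]; cv2.imwrite("pics/side6c.png",cv2.resize(s,None,fx=6,fy=6,interpolation=cv2.INTER_CUBIC))
```

```text
t14.40 tcp [ 0.4452 -0.3292  0.0366] yaw y-axis -0.489 F [-0.2 -0.  -1.1] T [-0.1   0.16  0.02] w0.0242 j [ 62.9  39.  -36.2 111.7  34.6  38.2 -22.4]
```

View pics/side6c.png

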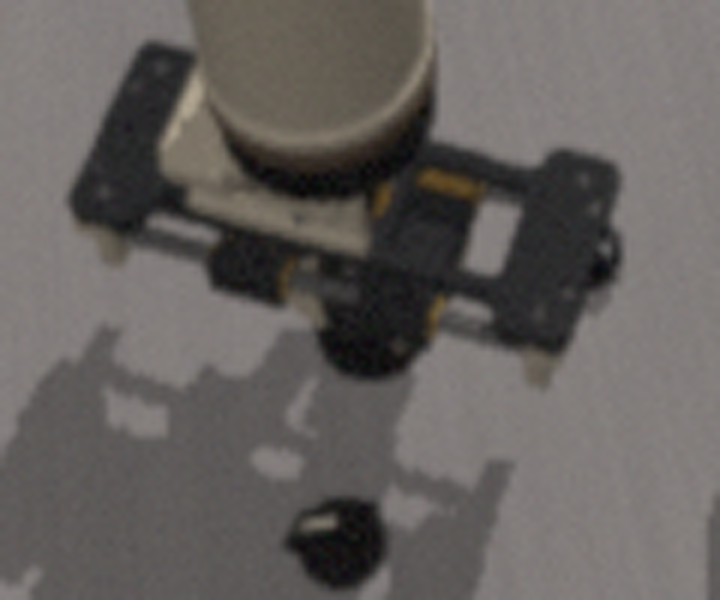

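Still closing (24 mm); hold longer.

Emit:
play_rows --steps "0 0 0 0;0 0 0 0;0 0 0 0"

```text
time: 14.8
tcp_pos: [0.4451, -0.3292, 0.0366]
orientation: [[0.469, 0.882, 0.042], [0.883, -0.469, -0.002], [0.018, 0.038, -0.999]]
wrist_force: [-1.8, 0.8, 4.7]
grip_width: 0.0179
```

```bash
python3 -c "
from h import *
print(state()['orientation'])"
```

```text
t14.80 tcp [ 0.4451 -0.3292  0.0366] yaw y-axis -0.489 F [-1.8  0.8  4.7] T [0.1  0.53 0.03] w0.0179 j [ 62.9  39.  -36.2 111.7  34.6  38.2 -22.4]
[[ 0.46910668  0.88214832  0.04187205]
 [ 0.88295659 -0.46945121 -0.00179699]
 [ 0.01807167  0.03781418 -0.99912137]]
```

Emit:
play_rows --steps "0 0 20 0;0 0 60 0;0 20 110 -0.1;0 50 160 -0.2;0 90 170 -0.35;0 130 170 -0.5;10 170 170 -0.65;20 210 170 -0.8;40 250 170 -0.95;60 285 170 -1.1"

```text
time: 15.8
tcp_pos: [0.5016, -0.0498, 0.2064]
orientation: [[0.998, 0.055, 0.02], [0.056, -0.998, -0.037], [0.018, 0.038, -0.999]]
wrist_force: [0.5, -1.0, -0.8]
grip_width: 0.0175
```

Run:
```python
from h import *
s=state();p=s["tcp_pos"];R=s["orientation"];print(R)
for n in("side","top"):
    im=imaging.get_image(n); cv2.imwrite(f"pics/{n}7.png",im)
    for l in(0.003,.022): print(n,l,proj(n,p+R[:,2]*l))
s=cv2.imread("pics/side7.png")[100:240,260:440]; cv2.imwrite("pics/side7c.png",cv2.resize(s,None,fx=4.4,fy=4.4,interpolation=cv2.INTER_CUBIC))
s=cv2.imread("pics/top7.png")[130:260,250:380]; cv2.imwrite("pics/top7c.png",cv2.resize(s,None,fx=4.4,fy=4.4,interpolation=cv2.INTER_CUBIC))
```

```text
t15.80 tcp [ 0.5016 -0.0498  0.2064] yaw y-axis -1.516 F [ 0.5 -1.  -0.8] T [-0.01  0.14 -0.  ] w0.0175 j [  36.1   18.5  -41.   112.6   17.8   53.5 -100.8]
[[ 0.99826812  0.05520945  0.02031461]
 [ 0.05593833 -0.99773889 -0.03725594]
 [ 0.0182118   0.03832778 -0.99909925]]
side 0.003 [293.56155842 179.7865213 ]
side 0.022 [294.04922429 185.22315251]
top 0.003 [332.1751398  219.31306068]
top 0.022 [332.14874333 220.21352289]
```

View pics/side7c.png

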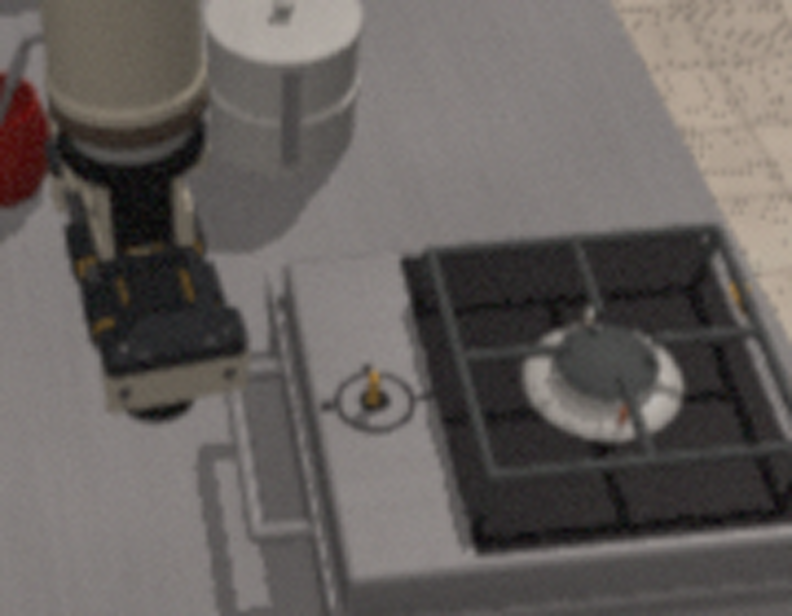

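View pics/top7c.png

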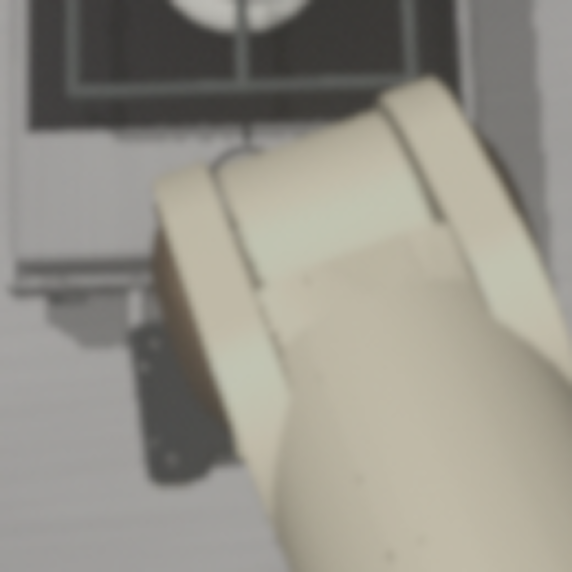

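Run:
```python
from h import *
s=readout.observe();p=s["tcp_pos"];R=s["orientation"]
im=cv2.imread("pics/side7.png")
for l in (.0276,.0366):
  for th in np.linspace(0,2*np.pi,9)[:-1]:
    q=p+R@np.array([.023*np.cos(th),.023*np.sin(th),l]); print(round(l,4),round(np.degrees(th)),np.round(proj("side",q),1))
cv2.imwrite("pics/k7.png",cv2.resize(im[175:200,275:325],None,fx=15,fy=15,interpolation=cv2.INTER_NEAREST))
```

```text
0.0276 0 [303.8 182.8]
0.0276 45 [302.7 187.7]
0.0276 90 [296.9 190.8]
0.0276 135 [290.  190.3]
0.0276 180 [286.  186.3]
0.0276 225 [287.4 181.4]
0.0276 270 [293.  178.4]
0.0276 315 [299.8 179. ]
0.0366 0 [304.  185.3]
0.0366 45 [302.9 190.2]
0.0366 90 [297.1 193.3]
0.0366 135 [290.2 192.7]
0.0366 180 [286.3 188.8]
0.0366 225 [287.6 183.9]
0.0366 270 [293.3 180.9]
0.0366 315 [300.  181.5]
```

View pics/k7.png

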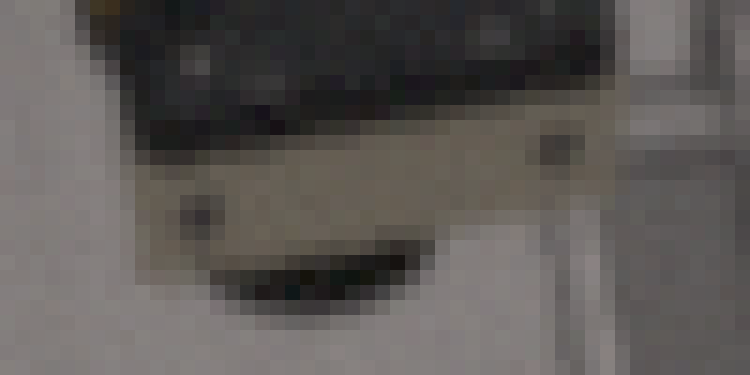

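Emit:
play_rows --steps "30 15 0 -0.04;60 30 0 -0.04;90 40 0 -0.04;120 46 -10 -0.04;142 46 -25 -0.04;142 46 -40 -0.04;142 46 -45 -0.04;142 46 -45 -0.04;142 46 -45 -0.04"

```text
time: 16.8
tcp_pos: [0.6431, -0.0053, 0.1618]
orientation: [[1.0, 0.021, 0.019], [0.022, -0.999, -0.037], [0.018, 0.038, -0.999]]
wrist_force: [0.2, -0.3, -1.3]
grip_width: 0.0181
```

Run:
```python
from h import *
s=state();p=s["tcp_pos"];R=s["orientation"];print(R)
for n in("side","top"):
    im=imaging.get_image(n); cv2.imwrite(f"pics/{n}8.png",im)
print("underside",p+R[:,2]*.0366,"knob yaw",np.arctan2(-R[0,1],R[1,1]) , np.arctan2(R[1,0],R[0,0]))
s=cv2.imread("pics/side8.png")[120:230,290:410]; cv2.imwrite("pics/side8c.png",cv2.resize(s,None,fx=6,fy=6,interpolation=cv2.INTER_CUBIC))
```

```text
t16.80 tcp [ 0.6431 -0.0053  0.1618] yaw y-axis -1.550 F [ 0.2 -0.3 -1.3] T [-0.03  0.21  0.02] w0.0181 j [  22.7   35.4  -36.1   94.8   26.6   57.5 -111.7]
[[ 0.999603    0.02092306  0.01886975]
 [ 0.0216145  -0.99907349 -0.03721515]
 [ 0.01807361  0.03760823 -0.9991291 ]]
underside [ 0.64381159 -0.0066857   0.125279  ] knob yaw -3.1206532476630673 0.02161971487663023
```

View pics/side8c.png

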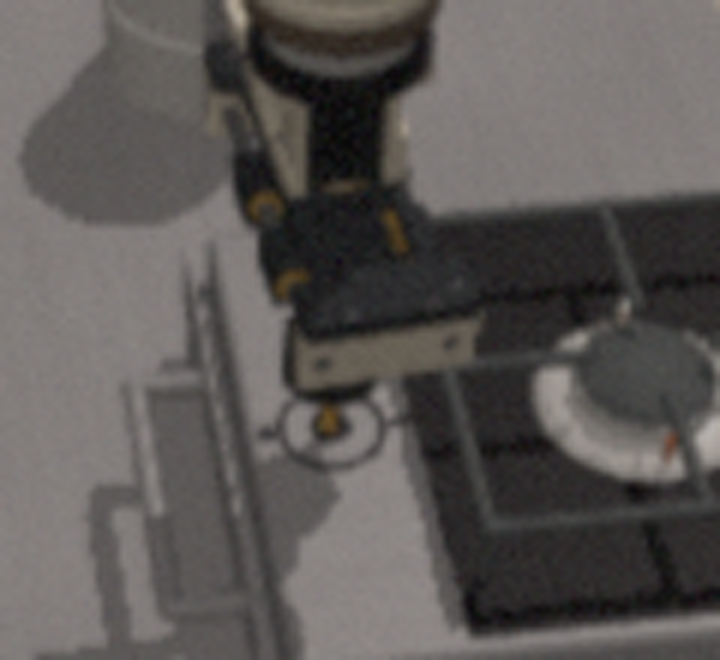

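Emit:
play_rows --steps "3 4 0 -0.04;3 8 0 -0.08;3 8 0 -0.08;3 8 0 -0.08"

```text
time: 17.3
tcp_pos: [0.6469, 0.0029, 0.1622]
orientation: [[0.998, -0.058, 0.017], [-0.057, -0.998, -0.039], [0.019, 0.038, -0.999]]
wrist_force: [-1.1, -0.1, -1.9]
grip_width: 0.0176
```

```bash
cat > look.py <<'E'
from h import *
import sys
k=sys.argv[1]
s=state();p=s["tcp_pos"];R=s["orientation"]
u=p+R[:,2]*.0366
print("underside",u,"yaw",np.arctan2(R[1,0],R[0,0]))
im=imaging.get_image("side"); cv2.imwrite(f"pics/side{k}.png",im)
for th in (0,45,90,135,180): print(th,np.round(proj("side",p+R@np.array([.023*np.cos(np.radians(th)),.023*np.sin(np.radians(th)),.0366])),1))
print("tip@",proj("side",(.6475,.001,.105)))
cv2.imwrite(f"pics/side{k}c.png",cv2.resize(im[160:215,315:385],None,fx=10,fy=10,interpolation=cv2.INTER_CUBIC))
E
python3 look.py 9
```

```text
t17.30 tcp [0.6469 0.0029 0.1622] yaw y-axis -1.629 F [-1.1 -0.1 -1.9] T [-0.03  0.18  0.02] w0.0176 j [  21.    35.5  -35.    94.1   26.1   57.8 -116.4]
underside [0.64748006 0.00147957 0.12565372] yaw -0.05715504445592817
0 [352.9 178.4]
45 [351.6 182.8]
90 [346.1 185.1]
135 [339.7 184. ]
180 [336.3 180.1]
tip@ [344.29110156 184.58901632]
```

View pics/side9c.png

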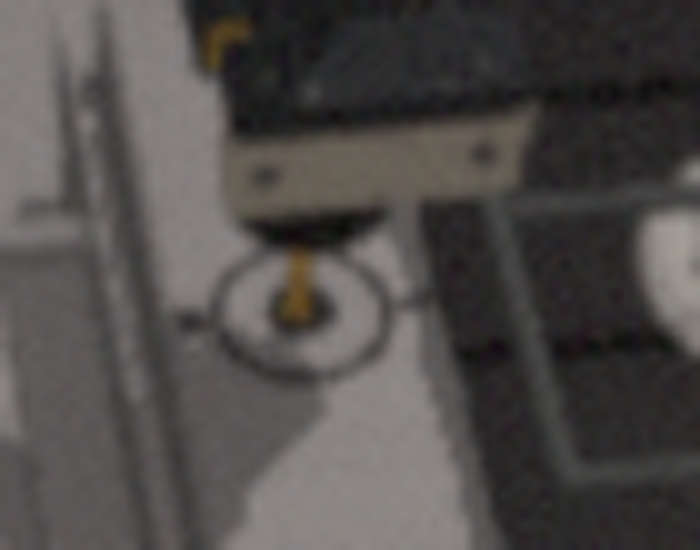

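Emit:
play_rows --steps "0 0 -6 0;0 0 -12 0;0 0 -17 0;0 0 -20 0;0 0 -22 0;0 0 -24 0;0 0 -24 0"

```text
time: 18.05
tcp_pos: [0.647, 0.0019, 0.1374]
orientation: [[0.998, -0.06, 0.016], [-0.059, -0.997, -0.04], [0.019, 0.039, -0.999]]
wrist_force: [0.1, -2.1, -0.6]
grip_width: 0.0177
```

```bash
python3 look.py 10
```

```text
t18.05 tcp [0.647  0.0019 0.1374] yaw y-axis -1.631 F [ 0.1 -2.1 -0.6] T [-0.65  0.08 -0.01] w0.0177 j [  20.4   37.1  -34.2   95.    27.3   55.5 -117.4]
underside [6.47556116e-01 4.31026655e-04 1.00862363e-01] yaw -0.05911080795018542
0 [352.4 184.9]
45 [351.1 189.3]
90 [345.7 191.6]
135 [339.4 190.5]
180 [336.1 186.6]
tip@ [344.29110156 184.58901632]
```

View pics/side10c.png

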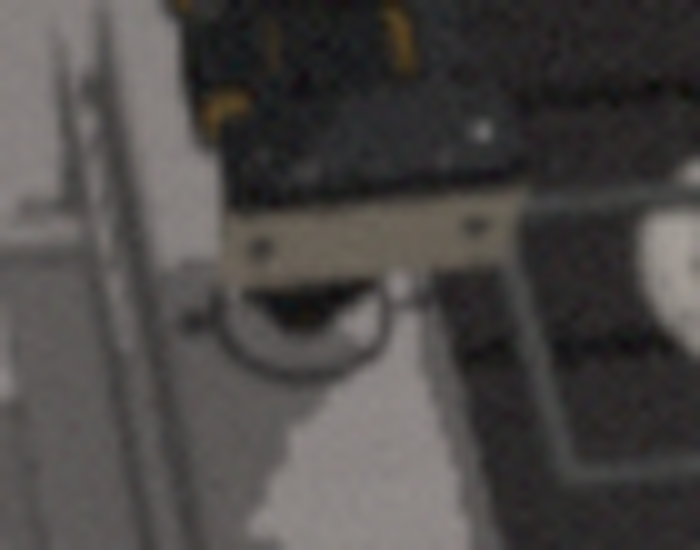

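Emit:
play_rows --steps "0 -1 -3 0;0 -1 -6 0;0 -1 -9 0;0 -1 -11 0;0 -1 -11 0"

```text
time: 18.6
tcp_pos: [0.6465, 0.0014, 0.1259]
orientation: [[0.998, -0.059, 0.015], [-0.059, -0.998, -0.039], [0.018, 0.038, -0.999]]
wrist_force: [0.8, -4.1, -2.1]
grip_width: 0.0177
```

Emit:
play_rows --steps "0 -1 0 0;0 -2 -1 0;0 -2 -2 0;0 -2 -2 0"

```text
time: 19.0
tcp_pos: [0.6466, 0.001, 0.1243]
orientation: [[0.998, -0.058, 0.016], [-0.058, -0.998, -0.037], [0.018, 0.036, -0.999]]
wrist_force: [0.1, 0.3, -0.0]
grip_width: 0.018
```

```bash
python3 look.py 11
```

```text
t19.00 tcp [0.6466 0.001  0.1243] yaw y-axis -1.629 F [ 0.1  0.3 -0. ] T [0.02 0.22 0.02] w0.0180 j [  20.3   38.   -33.8   95.4   27.8   54.3 -117.6]
underside [ 6.47178896e-01 -4.03644487e-04  8.77703463e-02] yaw -0.05767785403081797
0 [352.1 188.3]
45 [350.7 192.7]
90 [345.4 195. ]
135 [339.2 193.9]
180 [335.9 190. ]
tip@ [344.29110156 184.58901632]
```

View pics/side11c.png

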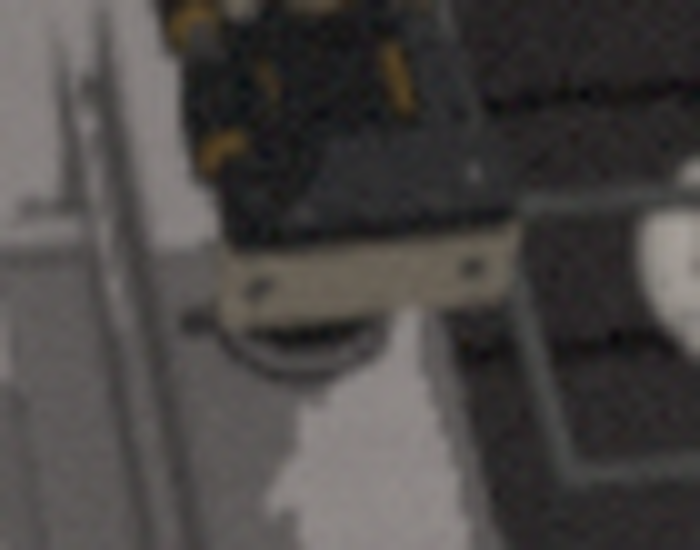

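Emit:
play_rows --steps "0 0 -1 0;0 0 -2 0;0 0 -3 0;0 0 -3 0;0 0 -3 0"

```text
time: 19.55
tcp_pos: [0.6469, 0.0005, 0.1219]
orientation: [[0.998, -0.059, 0.017], [-0.058, -0.998, -0.038], [0.019, 0.037, -0.999]]
wrist_force: [-1.4, 1.7, 5.0]
grip_width: 0.0177
```

Emit:
play_rows --steps "0 0 -1 0;0 0 -2 0;0 0 -3 0;0 0 -3 0;0 0 -3 0"

```text
time: 20.05
tcp_pos: [0.647, 0.0005, 0.1192]
orientation: [[0.998, -0.059, 0.017], [-0.058, -0.998, -0.038], [0.019, 0.037, -0.999]]
wrist_force: [-2.2, 1.7, 7.2]
grip_width: 0.018
```

Emit:
play_rows --steps "0 0 -1 0;0 0 -2 0;0 0 -2 0;0 0 -2 0"

```text
time: 20.45
tcp_pos: [0.647, 0.0006, 0.1181]
orientation: [[0.998, -0.059, 0.017], [-0.058, -0.998, -0.038], [0.019, 0.037, -0.999]]
wrist_force: [-4.1, 1.8, 13.2]
grip_width: 0.0177
```

Emit:
play_rows --steps "0 0 -1 0;0 0 -1 0;0 0 -1 0"

```text
time: 20.75
tcp_pos: [0.6471, 0.0006, 0.1179]
orientation: [[0.998, -0.059, 0.017], [-0.058, -0.998, -0.039], [0.02, 0.038, -0.999]]
wrist_force: [-6.6, 1.2, 17.3]
grip_width: 0.0175
```

Emit:
play_rows --steps "0 0 -1 0;0 0 -1 0;0 0 -1 0"

```text
time: 21.05
tcp_pos: [0.6472, 0.0006, 0.1177]
orientation: [[0.998, -0.059, 0.018], [-0.058, -0.998, -0.039], [0.02, 0.038, -0.999]]
wrist_force: [-9.2, 0.5, 22.8]
grip_width: 0.0176
```

Emit:
play_rows --steps "0 0 1 0;0 0 1 0;0 0 1 0;0 0 1 0"

```text
time: 21.45
tcp_pos: [0.6472, 0.0006, 0.1179]
orientation: [[0.998, -0.059, 0.017], [-0.058, -0.998, -0.039], [0.02, 0.038, -0.999]]
wrist_force: [-6.5, 0.4, 17.5]
grip_width: 0.0177
```

```bash
python3 look.py 12
python3 - <<'E'
from h import *
cv2.imwrite("pics/top12.png",imaging.get_image("top"))
a=cv2.imread("pics/top3.png");b=cv2.imread("pics/top12.png")
s=cv2.imread("pics/side12.png");s3=cv2.imread("pics/side3.png")
# tray shift after home: rear pan support region, phase correlation
for n,A,B,(x,y,w,h) in(("top",a,b,(255,75,100,45)),("side",s3,s,(385,150,60,80))):
    g=lambda i:cv2.cvtColor(i[y:y+h,x:x+w],cv2.COLOR_BGR2GRAY).astype(np.float32)
    print(n,cv2.phaseCorrelate(g(A),g(B)))
E
```

```text
t21.45 tcp [6.472e-01 6.000e-04 1.179e-01] yaw y-axis -1.630 F [-6.5  0.4 17.5] T [ 0.06  1.64 -0.03] w0.0177 j [  20.1   38.5  -33.5   95.6   28.3   53.6 -118. ]
underside [ 0.64778996 -0.00078038  0.08130758] yaw -0.05816586027564638
0 [352.2 190. ]
45 [350.8 194.3]
90 [345.5 196.7]
135 [339.3 195.5]
180 [336.  191.7]
tip@ [344.29110156 184.58901632]
top ((-0.45445397967430523, 0.8051965090572217), 0.2742820913526747)
side ((-0.004274607858256729, 0.008730584850717094), 1.00458038965861)
```

View pics/side12.png

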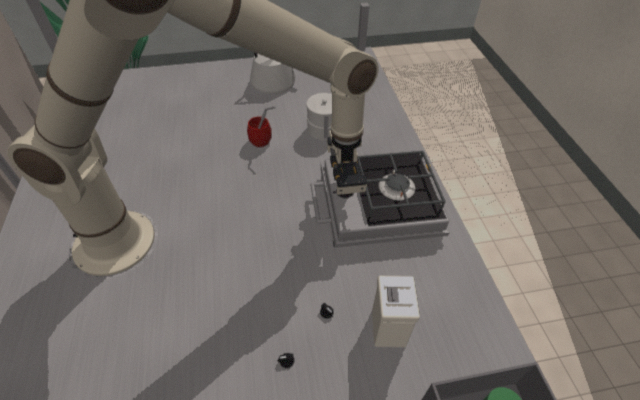

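View pics/top12.png

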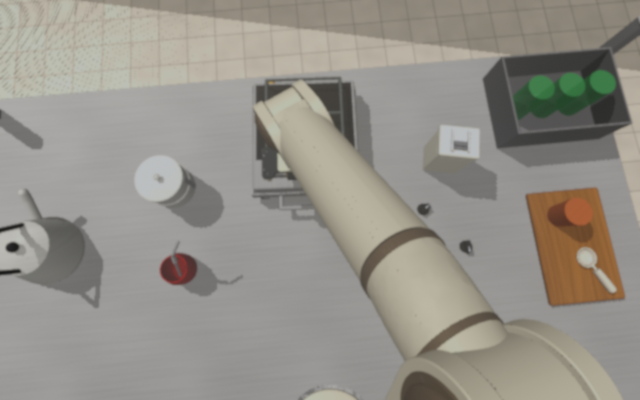

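```bash
python3 -c "
from workcell import sign_off
print(sign_off())
from h import *
state()"
```

```text
the job is handed in; nothing more can be done
None
the job is handed in; nothing more can be done
```

The hob tray is back at its end stop. The knob is on the spindle, and I handed in at about 21.5 s with the gripper still holding it pressed down.

- **Tray:** I pushed the handle about 56 mm until it met a hard stop. The push force fell to near zero just before that, as the ball catch drew it in. I pushed harder than needed there, up to about 61 N sideways and 53 N vertically at the wrist. Comparing side pictures from after the push and at the end, the tray had not moved (0.0 px).
- **Fit:** I gripped the 46 mm knob, turned it to -0.058 rad to match the rails, and it slid onto the spindle first time with almost no vertical force.
- **Press:** The force rose from 5 N to 7 N over the spring travel. It then met a stop about 5 mm down, where it climbed to 23 N. I eased off and handed in while pressing at about 17 N, with the knob's underside about 1.3 mm above the deck by the arm's reading; 2 mm is nominal.
- **Other things:** The last pictures show the mate, yerba box, tins and the two smaller knobs where they were.

**Less than ideal:**
- Joint 7 ran against its limit while I was turning the tool, which left the gripper tilted about 2.4°. The fit took this up, but I could not correct it.
- The two cameras disagreed by up to about 8 mm, so I set the spindle position partly from where the tool touched the handle.
- The last top-view comparison of the tray was not usable because the arm was in the way.

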